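# Put three counting vessels back into their own centring holders

### The arm

A 6-joint arm with a two-finger parallel gripper is mounted at the origin on a cart in front of the work surface, level with it; the furniture and walls round the work are solid. World frame = base frame: x ahead of the robot, y to its left, z up, the work surface at z = 0. Lengths are in mm, angles in rad, forces in N, time in s.
With the tool pointing down it reaches from about 250 to 775 mm from the base axis. Payload 4 kg.
Tool frame: the origin (TCP) lies between the finger pads; the fingertips stand 25 mm ahead of it and the grasp point (between the pads) lies 6 mm ahead of it (arm.tip_extent is the distance from the TCP to the fingertips, in mm); z points along the fingers, y is the line along which they close (so a half turn about z gives the same grasp; the last joint's range is limited). The gripper opens to 85 mm and grips with 20 to 120 N. Pads are 22 mm wide; open, the fingers measure 114 mm over their backs; the gripper's body (76 mm by 85 mm) begins 54 mm behind the grasp point. The pads swing forward as they close: fully open they stand 13 mm farther back than shut.
Start: joints at [1.16, 0.087, 1.371, -0, 1.684, -0.103], TCP at [166.638, 524.163, 256.341] pointing down, gripper open.
Joint ranges: [-3.1, 3.1], [-0.76, 2.03], [0.27, 2.55], [-1.08, 4.22], [0.17, 2.65], [-2.57, 2.57]. Speed limits (rad/s): [2.79, 2.79, 3.14, 3.14, 3.14, 3.14].

### API

Orientations are given as a unit quaternion [w, x, y, z].
In Python, from bench import arm, effector, snapshot, workorder, telemetry gives the robot as it stands. Calls block until the motion is done:
- arm.reach(position, orientation): joint-space move of the TCP to a pose.
- arm.move_straight(position, rot=None, rate=150, max_force=None): straight line of the TCP; rot=None keeps the orientation; rate is the mean speed in mm/s. With max_force (N) it stops when the force on the tool has changed by that much, and returns True; else False.
- arm.set_joints(angles): joint-space move.
- effector.gripper_open() and effector.grasp(force=None): open the fingers fully, or close them until they stop; force is the grip in N (None keeps the last).
- arm.hold(seconds).
- arm.inverse_kinematics(position, orientation): joint angles nearest the present ones, or None.
- snapshot(name): name is "side" or "top" or "wrist"; returns a dict with "frame" (420x560x3 uint8, blue, green, red), "intrinsics" (3x3 intrinsics, pixels), "R" (3x3) and "t" (3): a world point X has camera coordinates R X + t; the wrist camera has in their place "tool_from_camera" (4x4, takes a point from camera to tool coordinates, whose origin is the TCP and whose axes are the flange's). Camera axes: x right, y down, z forward; pixel columns grow to the right and rows downward; lengths in mm; the calibration is good to about 2 mm. A picture is of the moment at which its call begins: read the wrist's pose just before it. There is no depth.
A pose or a line that the arm cannot do raises arm.PlanningError and nothing moves.
- workorder.sign_off(): hands the job in; it is judged then, once.
Readings, each from a call of its own:
- telemetry.read_time(): time.
- telemetry.read_q(): joint angles.
- telemetry.read_joint_velocities(): joint speeds.
- telemetry.read_effort(): joint torques, N m.
- telemetry.read_position(): TCP position.
- telemetry.read_eef_rot(): TCP orientation.
- telemetry.read_wrist_force(): force on the tool from outside, world axes, zero at the start.
- telemetry.read_moment(): the same for the moment, N m.
- telemetry.read_grip_width(): finger opening in mm.
- telemetry.read_grasp_force(): force on a finger pad.
Only numpy, scipy, OpenCV 4.12 (cv2) and the standard library are available. Lean on these libraries where they do the work, as an engineer would, in place of code of your own. Each camera call takes 0.05 s, during which the arm holds its last target. There are 200 camera calls.

### The job

The three gamma-counting vessels were put back in each other's centring holders: the vial stands in the can's holder, the can in the pot's, and the pot is perched on the vial's. Park one on the bare table while you sort them out, so that each vessel ends up standing upright, right down on the floor of the one holder whose well is just wider than itself: pot in the widest well, metal can in the middle one, vial in the narrowest. The vessels are filled: keep them upright all the way, set them down rather than drop them, and do not disturb the amber jar and the acrylic ring standing behind.

Things in the scene. Friction and masses are not known exactly. Their poses are not given: they have to be found in the camera images.
- pot_centre (a point): the pot: a clear round pot with a blue screw lid, 61 mm across and 50 mm high, 0.1 kg. This point is its centre, 25 mm above its underside; z is its axis, up. It starts perched on the rim of the narrow holder.
- can_centre (a point): the can: a plain aluminium can with a screw lid and a blank white paper band, 44 mm across (42 mm below the lid) and 52 mm high, the lid being the top 22 mm, 0.09 kg. This point is its centre, 26 mm above its underside; z is its axis, up. It starts loosely in the well of the wide holder.
- vial_centre (a point): the vial: a slim clear vial with a white screw cap (it stays on), 28 mm across and 63 mm high, 0.04 kg. This point is its centre, 31.5 mm above its underside; z is its axis, up. It starts loosely in the well of the middle holder.
- wide_holder_seat (a point): the pot's holder: a fixed square metal plate 112 mm wide, 4 mm thick, with a round white collar. This point: centre of the well's floor, 4 mm above the table; z up. Well 68 mm across, flaring to 76 mm at the rim, 10 mm above this point. At the start the can stands in it.
- middle_holder_seat (a point): the can's holder: a fixed square metal plate 96 mm wide, 4 mm thick, with a round white collar. This point: centre of the well's floor, 4 mm above the table; z up. Well 51 mm across, flaring to 59 mm at the rim, 10 mm above this point. At the start the vial stands in it. The pot is too wide for it.
- narrow_holder_seat (a point): the vial's holder: a fixed square metal plate 84 mm wide, 4 mm thick, with a round white collar. This point: centre of the well's floor, 4 mm above the table; z up. Well 35 mm across, flaring to 43 mm at the rim, 10 mm above this point. At the start the pot on its rim hides the well. The holders stand in any order, 140 mm or more apart; the table between them and in front of them (robot's side) is bare.
- spare_jar: bystander: an amber sample jar with a white lid, 54 mm across, 58 mm high, behind the holders; origin at the centre of its underside. Leave it where it is.
- acrylic_ring: bystander: a low round white acrylic ring, 66 mm across, 22 mm high, behind the holders; origin at the centre of its underside. Not one of the three holders; leave it where it is.
There are look-alikes about, which are no part of the job. What is shaped like the part that bears pot_centre but green or purple is not meant.

How it is judged (in metres and radians):
At the end, for the whole second after the job is handed in: The pot is in the wide holder, the can in the middle one and the vial in the narrow one: each within 7 mm of the well's centre, within 4 mm of resting fully on the well floor, upright within 0.1 rad, at rest and released (horizontal distance between pot_centre and wide_holder_seat below 0.007 m and z of pot_centre in the frame of wide_holder_seat below 0.029 m and angle between each of pot_centre, can_centre, vial_centre's own z axis and vertical below 0.1 rad and linear speed of each of pot, can, vial below 0.02 m/s and angular speed of each of pot, can, vial below 0.3 rad/s and contact force between each of pot, can, vial and the fingers below 0.05 N and horizontal distance between can_centre and middle_holder_seat below 0.007 m and z of can_centre in the frame of middle_holder_seat below 0.03 m and horizontal distance between vial_centre and narrow_holder_seat below 0.007 m and z of vial_centre in the frame of narrow_holder_seat below 0.0355 m); the robot touches nothing.
It fails at once if a vessel is tipped more than 0.6 rad (angle between any of pot_centre, can_centre, vial_centre's own z axis and vertical above 0.6 rad).
It fails at once if a vessel is dropped (falls freely faster than 0.7 m/s, a drop of about 25 mm) ((linear speed of pot above 0.7 m/s and contact force between pot and the fingers below 0.05 N) or (linear speed of can above 0.7 m/s and contact force between can and the fingers below 0.05 N) or (linear speed of vial above 0.7 m/s and contact force between vial and the fingers below 0.05 N)).
It fails at once if the amber jar or the acrylic ring is moved more than 20 mm (distance of any of spare_jar, acrylic_ring from where it was at the start of the episode above 0.02 m).
It also fails if it takes over 104 s, if anything falls off the work surface, if the arm or the gripper's body presses on something with over 40 N, if the wrist force passes 120 N, or if a joint passes its speed limit or range.

## Working session

There is one attempt and no reset: what is moved stays moved. The work goes in short steps, each a Python script; the robot and the scene stay as the last script left them, time stands still between calls to the robot, and variables do not carry over. Pictures are saved under pics/ and viewed, at most 14 in all, crops included, and the job is handed in when it is done.

```bash
mkdir -p pics; ls
python3 - <<'E'
from bench import *
import cv2,numpy as np
for n in("top","side"):
    s=snapshot(n);cv2.imwrite(f"pics/{n}0.png",s["frame"]);np.savez(f"{n}.npz",K=s["intrinsics"],R=s["R"],t=s["t"])
    print(n,s["intrinsics"],s["R"],s["t"])
print(telemetry.read_time(),telemetry.read_eef_rot(),snapshot("wrist")["tool_from_camera"])
E
```

```text
pics
top [[392.56243048   0.         276.14403467]
 [  0.         392.56243048 218.28437023]
 [  0.           0.           1.        ]] [[-9.21737376e-03 -9.99957508e-01  1.50740869e-04]
 [-9.89671099e-01  9.10098903e-03 -1.43067422e-01]
 [ 1.43059971e-01 -1.46788979e-03 -9.89712933e-01]] [ 22.3547067  555.46857647 909.52142618]
side [[407.03584515   0.         281.73442387]
 [  0.         407.03584515 203.97044088]
 [  0.           0.           1.        ]] [[-0.9997374   0.01993365  0.01130368]
 [ 0.00260682  0.58900139 -0.80812781]
 [-0.02276682 -0.80788614 -0.58889869]] [526.06620734  32.09991928 985.27340959]
0.1 [-2.41959802e-04  1.53282464e-01  9.88181917e-01 -9.62440614e-04] [[ 1.72180166e-03 -9.52123269e-01 -3.05709529e-01  7.81125243e+01]
 [ 9.99998511e-01  1.67522777e-03  4.14693483e-04 -1.19547595e+00]
 [ 1.17293779e-04 -3.05709788e-01  9.52124735e-01 -1.17683306e+02]
 [ 0.00000000e+00  0.00000000e+00  0.00000000e+00  1.00000000e+00]]
```

View pics/top0.png

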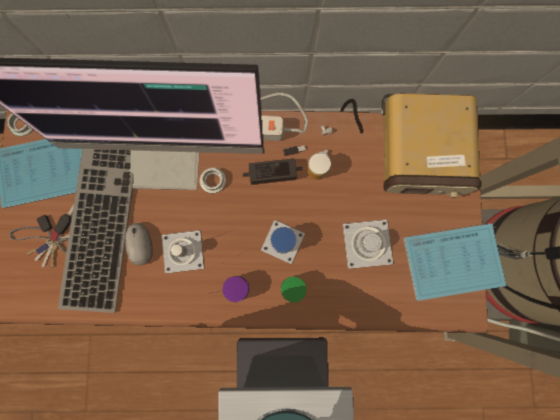

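View pics/side0.png

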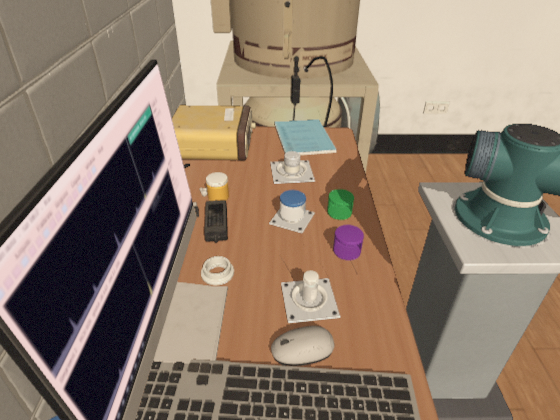

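The target vessels in the top view are the vial at (179,250) in the middle holder, the blue-lidded pot at (283,240) on the narrow holder, and the can at (371,243) in the wide holder. The purple pot at (235,289) and the green pot at (293,289) are look-alikes standing in front. Next I'll compute coarse positions and look with the wrist camera.

```bash
cat > h.py <<'E'
from bench import *
import cv2,numpy as np
from scipy.spatial.transform import Rotation as Ro
def ray(K,R,t,uv,z):
    d=R.T@np.linalg.inv(K)@[uv[0],uv[1],1];c=-R.T@t
    return c+d*(z-c[2])/d[2]
def topp(uv,z):
    s=np.load("top.npz");return ray(s["K"],s["R"],s["t"],uv,z)
def down(a): # tool down, closing axis (tool y) at angle a from world y (about z)
    q=(Ro.from_euler('z',a)*Ro.from_quat([0,1,0,0])).as_quat()  # tool x->-x
    return [q[3],q[0],q[1],q[2]]
def wshot(name):
    p=telemetry.read_position();w=telemetry.read_eef_rot()
    s=snapshot("wrist");Rt=Ro.from_quat([w[1],w[2],w[3],w[0]]).as_matrix()
    T=np.eye(4);T[:3,:3]=Rt;T[:3,3]=p;M=np.linalg.inv(T@s["tool_from_camera"])
    cv2.imwrite(f"pics/{name}.png",s["frame"]);np.savez(name+".npz",K=s["intrinsics"],R=M[:3,:3],t=M[:3,3])
def wp(name,uv,z):
    s=np.load(name+".npz");return ray(s["K"],s["R"],s["t"],uv,z)
def proj(name,X):
    s=np.load(name+".npz");c=s["K"]@(s["R"]@np.array(X,float)+s["t"]);return c[:2]/c[2]
E
python3 - <<'E'
from h import *
for n,uv,z in [("vial",(178,249),67),("midh",(183,252),4),("pot",(284,239),64),("narh",(283,241.5),4),("can",(372,242),56),("wideh",(368,244),4),("purple",(235,289),50),("green",(293,289),50),("jar",(320,165),58),("ring",(212,180),22)]:
    print(n,topp(uv,z).round())
for z in(300,):
  for x,y in((380,220),(380,0),(380,-200)):
    for a in (0,np.pi): print(x,y,a,arm.inverse_kinematics([x,y,z],down(a)))
im=cv2.imread("pics/top0.png")
cv2.imwrite("pics/c1.png",cv2.resize(im[205:315,150:410],None,fx=3,fy=3,interpolation=cv2.INTER_CUBIC))
E
```

```text
vial [482. 246.  67.]
midh [478. 249.   4.]
pot [503.  -1.  64.]
narh [502.   1.   4.]
can [ 495. -208.   56.]
wideh [ 494. -211.    4.]
purple [388. 115.  50.]
green [387. -21.  50.]
jar [682. -90.  58.]
ring [656. 177.  22.]
380 220 0 [ 3.95533133e-01 -1.66464520e-01  1.52979882e+00 -4.44089210e-16
  1.77825836e+00 -1.17526319e+00]
380 220 3.141592653589793 [ 3.95533133e-01 -1.66464520e-01  1.52979882e+00 -4.44089210e-16
  1.77825836e+00  1.96632946e+00]
380 0 0 [-1.49503681e-01 -3.02460887e-01  1.63798437e+00 -4.44089210e-16
  1.80606917e+00 -1.72030001e+00]
380 0 3.141592653589793 [-1.49503681e-01 -3.02460887e-01  1.63798437e+00 -4.44089210e-16
  1.80606917e+00  1.42129265e+00]
380 -200 0 [-6.16668827e-01 -1.88496783e-01  1.54840536e+00 -4.44089210e-16
  1.78168408e+00 -2.18746515e+00]
380 -200 3.141592653589793 [-6.16668827e-01 -1.88496783e-01  1.54840536e+00 -4.44089210e-16
  1.78168408e+00  9.54127500e-01]
```

View pics/c1.png

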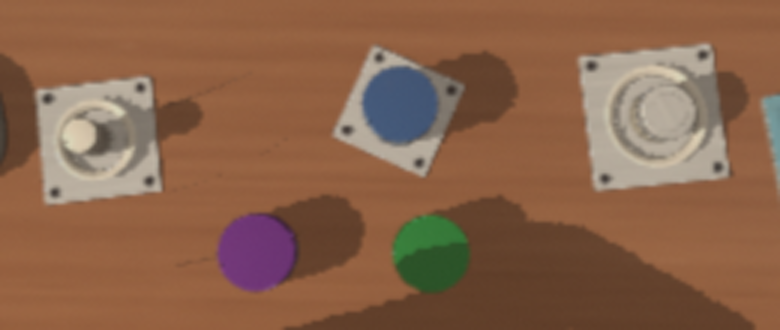

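The crop confirms the target is the blue lid at (401,105), not the purple at (257,252) or the green at (431,253). Next I'll take wrist views over each holder.

Run:
```python
from h import *
for n,x,y in(("w_mid",478,249),("w_nar",502,0),("w_wid",494,-210)):
    arm.reach([x-50,y,270],down(0));wshot(n)
    print(telemetry.read_time(),telemetry.read_q())
ims=[cv2.imread(f"pics/{n}.png") for n in("w_mid","w_nar","w_wid")]
c=[]
for n,(x,y) in zip(("w_mid","w_nar","w_wid"),((478,249),(502,0),(494,-210))):
    print(proj(n,[x,y,4]))
cv2.imwrite("pics/w3.png",cv2.resize(np.hstack(ims),(800,200)))
```

```text
1.6167 [ 4.13925418e-01 -3.75874103e-02  1.47146761e+00  3.84766868e-04
  1.70781471e+00 -1.15813989e+00]
2.65 [-1.23185283e-01 -1.35250596e-01  1.56158627e+00  6.95825434e-04
  1.71528311e+00 -1.69584730e+00]
3.55 [-5.54474244e-01 -4.72653835e-02  1.48051770e+00  9.17846010e-04
  1.70849562e+00 -2.12746875e+00]
[283.91284636 213.23671213]
[283.4635313  212.68234472]
[283.12470938 212.41676158]
```

View pics/w_mid.png

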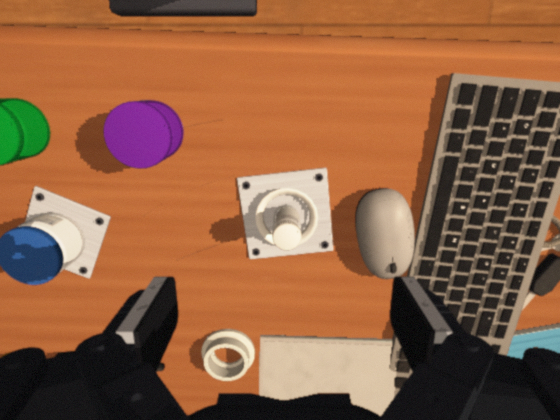

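View pics/w_nar.png

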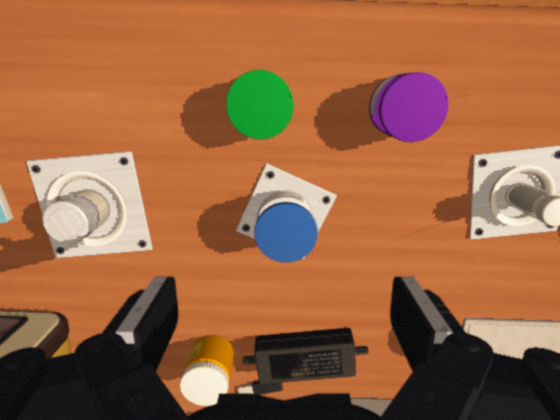

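View pics/w_wid.png

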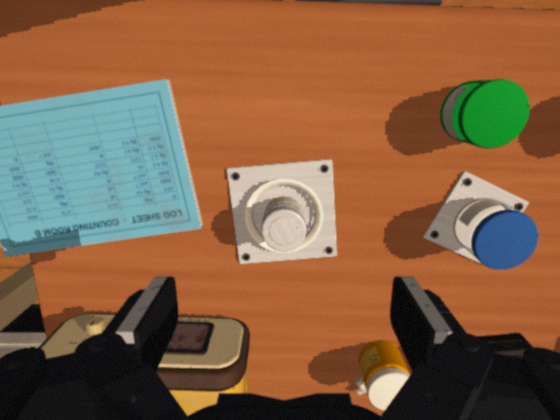

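The wrist views show:
- **Middle plate:** screws at (246,186), (319,177), (324,244) and (256,252), with the vial cap top at (286,235).
- **Narrow plate:** side screws at (326,199) and (246,228), with the pot lid at (286,232).
- **Wide plate:** screws at (236,176), (325,168), (329,250) and (246,256), with the can lid at (284,229).

Run:
```python
from h import *
H={"w_mid":[(246,186),(319,177),(324,244),(256,252)],"w_nar":[(326,199),(246,228)],"w_wid":[(236,176),(325,168),(329,250),(246,256)]}
for n,l in H.items(): 
    P=np.array([wp(n,u,4) for u in l]);print(n,P.mean(0).round(1), np.linalg.norm(P[0]-P[-1]).round(1))
for n,u,z in(("w_mid",(286,235),67),("w_nar",(286,232),64),("w_wid",(284,229),56)): print(n,wp(n,u,z).round(1))
# edge check: project lid circles
im=[]
for n,h,v,r,z in(("w_mid",0,(286,235),14,67),("w_nar",0,(286,232),30.5,64),("w_wid",0,(284,229),22,56)):
    I=cv2.imread(f"pics/{n}.png");c=wp(n,v,z);hc=np.array([wp(n,u,4) for u in H[n]]).mean(0)
    big=cv2.resize(I[140:290,200:360],None,fx=3,fy=3,interpolation=cv2.INTER_CUBIC)
    R={"w_mid":29.5,"w_nar":21.5,"w_wid":38}[n]
    for cc,rr,zz in((c,r,z),(hc,R,14)):
        for a in np.linspace(0,6.28,60,endpoint=False):
            p=proj(n,[cc[0]+rr*np.cos(a),cc[1]+rr*np.sin(a),zz]);cv2.circle(big,(int((p[0]-200+.5)*3),int((p[1]-140+.5)*3)),1,(0,0,255),-1)
    im.append(big[:,:])
o=np.hstack(im);cv2.imwrite("pics/c2.png",cv2.resize(o,(800,int(o.shape[0]*800/o.shape[1]))))
```

```text
w_mid [480.9 251.6   4. ] 77.6
w_nar [503.1   2.2   4. ] 93.8
w_wid [ 495.8 -209.     4. ] 93.3
w_mid [478.3 250.9  67. ]
w_nar [501.1   2.4  64. ]
w_wid [ 493.4 -209.1   56. ]
```

View pics/c2.png

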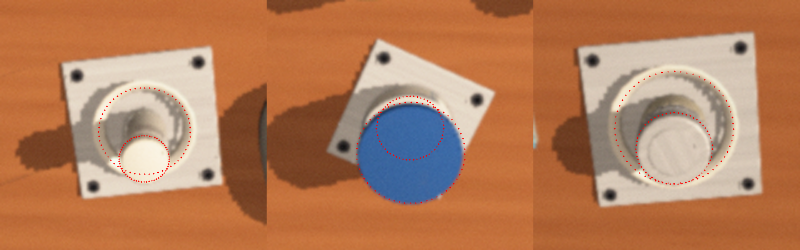

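The overlaid circles fit. First step: pick up the pot and park it on the bare table between the narrow and wide holders.

```bash
cat >> h.py <<'E'
HM=np.array([480.9,251.6]);HN=np.array([503.1,2.2]);HW=np.array([495.8,-209.0])
def pick(xy,z,f=40):
    effector.gripper_open()
    arm.reach([*xy,z+100],down(0))
    b=arm.move_straight([*xy,z],rate=100,max_force=15)
    effector.grasp(f);arm.hold(.2)
    print("pick stop",b,"w",telemetry.read_grip_width(),"F",telemetry.read_grasp_force(),"p",telemetry.read_position())
    arm.move_straight([*xy,z+95],rate=120)
    print("lifted w",telemetry.read_grip_width(),telemetry.read_grasp_force())
def place(xy,z,zt=100):
    arm.move_straight([*xy,z+zt],rate=180)
    arm.move_straight([*xy,z+18],rate=100)
    b=arm.move_straight([*xy,z-3],rate=20,max_force=4)
    print("place stop",b,"p",telemetry.read_position(),"t",z)
    effector.gripper_open();arm.hold(.2)
    arm.move_straight([*xy,z+110],rate=150)
    print("t",telemetry.read_time())
E
python3 - <<'E'
from h import *
pick((501.1,2.4),50)
place((490,-104),36)
arm.reach([452,-50,270],down(0));wshot("w2")
E
```

```text
pick stop False w 58.13468170235263 F 43.59171886774732 p [501.92212554   2.35634258  51.11824212]
lifted w 58.57380357311385 43.02820897891351
place stop True p [ 489.75197435 -103.9495493    37.13716475] t 36
t 11.3917
```

View pics/w2.png

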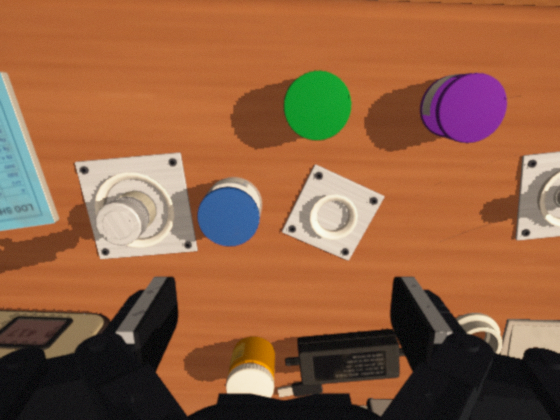

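The pot is parked upright with its lid at (229,216), and the narrow holder is clear, with screws at (323,175), (375,200), (344,252) and (292,229). Next the vial goes into the narrow holder.

Run:
```python
from h import *
hn=np.mean([wp("w2",u,4) for u in((323,175),(375,200),(344,252),(292,229))],0);print(hn,wp("w2",(229,216),50))
hn=(hn[:2]+HN)/2
pick((478.3,250.9),48)
place(hn,48)
arm.reach([450,110,270],down(0));wshot("w3")
```

```text
[503.04321288   3.47671432   4.        ] [ 488.95069896 -103.58250355   50.        ]
pick stop False w 26.615748898283716 F 39.56437688842243 p [478.54353894 251.01858675  48.34982605]
lifted w 26.340707722840154 39.328072270913026
place stop True p [502.85959729   2.88215943  48.30283241] t 48
t 21.3917
```

View pics/w3.png

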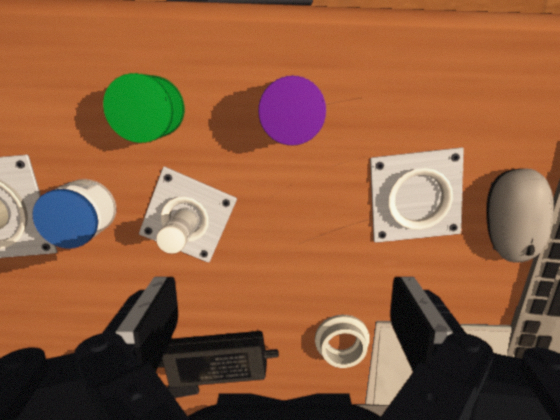

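The vial stands in the narrow holder, cap at (172,240). The middle holder is empty, with screws at (380,164), (455,157), (458,227) and (383,235). Next the can, then the pot.

Run:
```python
from h import *
hm=np.mean([wp("w3",u,4) for u in((380,164),(455,157),(458,227),(383,235))],0);print(hm,wp("w3",(172,240),67))
hm=(hm[:2]+HM)/2
pick((493.4,-209.1),50)
place(hm,50,zt=110)
pick((489.4,-103.8),36)
place(HW,40)
arm.reach([445,-209,270],down(0));wshot("w4")
arm.reach([430,250,270],down(0));wshot("w5")
a=cv2.imread("pics/w4.png")[120:270,190:550];b=cv2.imread("pics/w5.png")[120:270,190:550]
cv2.imwrite("pics/c4.png",cv2.resize(np.vstack([a,b]),None,fx=2,fy=2))
```

```text
[480.08589537 253.4840708    4.        ] [504.51447859   4.19723906  67.        ]
pick stop False w 42.856314758011656 F 40.848665912635624 p [ 493.78005507 -209.23914497   50.70231514]
lifted w 42.42615217296056 40.6363107310608
place stop True p [480.30311995 252.48155863  50.72209862] t 50
t 32.5917
pick stop False w 58.336439805761515 F 43.650691749555506 p [ 490.20872401 -104.0220292    37.10301559]
lifted w 58.29592045786917 43.03688051784533
place stop True p [ 495.56054151 -208.89873566   41.10591094] t 40
t 40.7833
```

View pics/c4.png

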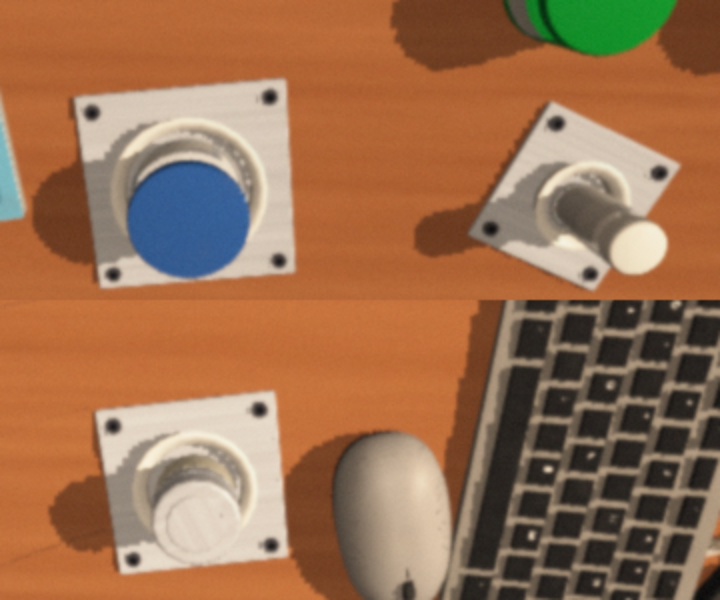

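All three vessels stand in their own wells: pot lid (188,218), vial cap (638,248), can lid (198,520). The height at which each one stopped matches the well floor to within 0.1 mm, and a vessel resting on its well floor can be off-centre by 4.5 mm at most.

Run:
```python
from bench import *
print(workorder.sign_off(),telemetry.read_time())
```

```text
the job is handed in; nothing more can be done
the job is handed in; nothing more can be done
```

The pot is in the wide holder, the can in the middle one and the vial in the narrow one, each upright and down on its well floor; the job is handed in after about 42 s of robot time, and no verdict came back.

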